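# Prop the feed bin's flap and fetch the die

## Task

The bone die is shut inside the wooden feed bin under a sprung copper flap. Push the tall pear-wood prop upright down into the brass socket beside the bin, foot first and all the way to the socket floor, so that it holds the flap open by itself; then take the die out of the bin and lay it in the steel sieve pan, leaving the flap propped open.

Things in the scene. Friction and masses are not known exactly. Their poses are not given: they have to be found in the camera images.
- flap (a joint): Copper flap, 172 x 112 mm, over a dark wooden feed bin; rad, 0 closed (flat, 80 mm above the table), growing as it opens. A weak spring (0.04-0.11 N m) shuts it. Beyond its hinge it has a brass tail, 50 mm wide, 68 long, rising 18 degrees over the socket to 101 mm above the table. The prop pushed down folds the tail down (under 12 N), swinging the flap upright (1.4-1.7), to 195 mm above the table.
- socket (a point): Floor centre of the open-topped brass socket beside the bin, 6 mm above the table. x along the hinge, y from socket across the hinge to the bin, z up. Inside 60 mm (x) by 54 mm (y), walls to 62 mm above the table. Hinge line at y +37 mm, z +74 mm. The tail may push a released prop 9 mm to -y. Close the fingers along x here, since the flap rises close by the prop.
- bin_in (a point): Centre of the bin's inner floor, 18 mm above the table; axes as the socket's. Inside 160 mm (x, along the hinge) by 107 mm (y); rim 76 mm above the table. The raised flap stands over its -y wall, 53 mm from this point: close the fingers along x in the bin.
- prop_mid (a point): Centre, half-way up, of the tall round pear-wood prop standing upright on the table, 172 mm tall: lower part 36 mm in diameter, 100 mm tall, with two dark bands near its top; above it a plain stem 26 mm in diameter, 72 mm tall, to grip it by. z up along it. 0.15-0.3 kg. The short dark stub (45 mm) is not the prop.
- die_mid (a point): Centre of the bone die lying inside the bin under the flap: a 26 mm cube, about 30 g, on the bin floor (its centre 31 mm above the table), x and y axes square to its side faces and within 10 degrees of the bin's axes. Three smaller bone dice on the table are not wanted.
- pan_in (a point): Centre of the floor of the round steel sieve pan, 5 mm above the table; inside diameter 162 mm, rim 32 mm above the table, does not move.
There are look-alikes about, which are no part of the job. Several things look just like the part that bears pan_in: the one meant starts farthest to the robot's left.

How it is judged:
By the outcome, as a careful person would: the job done as asked, in the order asked, and still so for the second after the job is handed in, with the robot touching nothing.
It also fails if it takes over 58 s, if anything falls off the work surface, if the arm or the gripper's body presses on something with over 40 N, if the wrist force passes 120 N, or if a joint passes its speed limit or range.

## Robot

A 6-joint arm with a two-finger parallel gripper is mounted at the origin on the work surface. World frame = base frame: x ahead of the robot, y to its left, z up, the work surface at z = 0. Lengths are in mm, angles in rad, forces in N, time in s.
With the tool pointing down it reaches from about 275 to 750 mm from the base axis. Payload 10.2 kg.
Tool frame: the origin (TCP) lies at the very end of the fingers, on their centre line; the grasp point (between the pads) lies ctrl.grip_depth behind it (ctrl.grip_depth is the distance from the TCP to the grasp point, in mm); z points along the fingers, y is the direction in which the jaws open and shut (so a half turn about z gives the same grasp; the last joint's range is limited). The gripper opens to 85 mm and grips with 20 to 120 N. Pads are 22 mm wide; open, the fingers measure 114 mm over their backs; the gripper's body (76 mm by 85 mm) begins 54 mm behind the grasp point. The pads swing forward as they close: fully open they stand 13 mm farther back than shut.
Start: joints at [0.919, 0.313, 1.498, -0, 1.331, -0.223], TCP at [218.297, 477.47, 194.794] pointing down, gripper open.
Joint ranges: [-2.94, 2.94], [-0.97, 2.17], [0.19, 2.56], [-1.23, 4.37], [0.02, 3.11], [-2.88, 2.88]. Speed limits (rad/s): [2.39, 2.39, 3.01, 3.14, 3.14, 3.14].

## Interface

Orientations are given as a unit quaternion [w, x, y, z].
In Python, from rig import telemetry, eyes, ctrl, nets gives the robot as it stands. The module is installed in compiled form; this text tells all that it offers.
- The arm moves only by the tool drive_tool, never from a script. Its argument "series" is text: rows parted by semicolons, each of 7 numbers parted by spaces: the shift along the tool's x, y, z normalised to -1 to 1, where 1 is 0.12 m, then the turn, a rotation vector about the tool's x, y, z normalised to -1 to 1, where 1 is 0.5 rad, then the opening, from 0 (shut) to 1 (fully open). In form: tx ty tz wx wy wz hand; .... A call has 1 to 20 rows; each row is the pose to reach, as a shift and turn from the pose measured when the call began, along the tool's axes at that moment; what a row does not reach only later rows make up. A row lasts 1/10 s, in which the tool goes at most 50 mm and 8.59 degrees, less where a joint would pass 70% of its speed; a pose out of reach is approached as far as the arm can. A call with a number of a shift or a turn outside -1 to 1 is refused whole. A call with a gripper value outside its range is refused whole. The fingers move at their own pace and stop on an object; "newtons" is the grip in N (left out, the last holds). Time passes only in rows, so rows that repeat a pose let the fingers close. It gives the time, the measured TCP pose, the force and the opening at its end, in the units of the state.
- telemetry.sense(): the state, without advancing time (a new reading comes with each control period).
- eyes.capture(name): name is "scene" or "top"; returns a dict with "frame" (400x640x3 uint8, red, green, blue), "fx", "fy", "cx", "cy" (pixels), "view" (4x4, takes a point from world to camera coordinates). Camera axes: x right, y up, looking along -z (the intrinsics and any distortion apply to the point x, -y, -z); pixel columns grow to the right and rows downward; lengths in mm; the calibration is good to about 2 mm. A picture is of the moment at which its call begins. There is no depth.
- ctrl.finish_job(): hands the job in, once; it reports no verdict.
Trained networks look in a picture, given as the dict that the camera call returned (one of the last four; its "shot" number tells which), for a name from the list of things; names that differ only in an ending like _2 or _b are one class to them, and where a whole thing is asked for, a point or a joint stands for the part that bears it (a point fixed in the world has none). Each returns a list of dicts, best first, with "confidence" (0 to 1); they miss things now and then, are a little off and sometimes report something else, mostly with a low value. They report only what shows in the picture. A call takes as long as a camera call. They do not tell look-alikes from the thing itself.
- nets.spot_in(name, picture): "rect" ([left, top, right, bottom] in pixels, round what is visible of it).
The state is a dict: "time_s": time; "joints": joint angles; "dq": joint speeds; "tau": joint torques, N m; "eef_pos": TCP position; "ee_rot": TCP orientation; "force": force on the tool from outside, world axes, zero at the start; "wrist_torque": the same for the moment, N m; "grip_width": opening from 0.0 (shut) to 1.0 (fully open).
Only numpy, scipy, OpenCV 4.12 (cv2) and the standard library are available. Lean on these libraries where they do the work, as an engineer would, in place of code of your own. Each camera call takes 0.05 s, during which the arm holds its last target. There are 200 camera calls.

## Working session

There is one attempt and no reset: what is moved stays moved. The work goes in short steps, Python scripts to look and compute and a tool call to move; the robot and the scene stay as the last step left them, time stands still between calls to the robot, and variables do not carry over. Pictures are saved under pics/ and viewed, about 8 in all and at most 12, crops included, and the job is handed in when it is done.

Besides the shell and the picture viewer there is one more tool, called after "Emit:" as name(argument=value, ...), one argument or row to a line, values as JSON. drive_tool: Moves the arm, as the interface text tells. Scaled input: -1 to 1 covers 0.12 m each way for a shift and 0.5 rad each way for a turn. Its arguments: {"type":"object","properties":{"series":{"type":"string"},"newtons":{"type":"number"}},"required":["series"]}

```bash
mkdir -p pics; cat > h.py <<'E'
import numpy as np, cv2
from rig import telemetry, eyes, ctrl, nets
def cap(n,fn=None):
    p=eyes.capture(n)
    if fn: cv2.imwrite('pics/'+fn,cv2.cvtColor(p['frame'],cv2.COLOR_RGB2BGR))
    return p
def proj(p,X):
    X=np.atleast_2d(X).astype(float); c=(p['view']@np.c_[X,np.ones(len(X))].T).T
    return np.c_[p['fx']*c[:,0]/-c[:,2]+p['cx'], p['fy']*-c[:,1]/-c[:,2]+p['cy']]
def onz(p,uv,z):
    uv=np.atleast_2d(uv).astype(float); R=p['view'][:3,:3]; t=p['view'][:3,3]; C=-R.T@t
    d=np.c_[(uv[:,0]-p['cx'])/p['fx'],-(uv[:,1]-p['cy'])/p['fy'],-np.ones(len(uv))]@R
    return C+d*((z-C[2])/d[:,2])[:,None]
E
python3 - <<'E'
from h import *
s=telemetry.sense();print(s['time_s'],s['eef_pos'],s['ee_rot'],s['grip_width'],ctrl.grip_depth)
for n in('scene','top'):
    p=cap(n,n+'0.png');print(n,[k for k in p],p['fx'],p['cx'],p['cy'],np.round(-p['view'][:3,:3].T@p['view'][:3,3]))
    for k in('flap','socket','bin_in','prop_mid','die_mid','pan_in'):
        try:print(k,[(np.round(d['rect']).astype(int).tolist(),round(d['confidence'],2)) for d in nets.spot_in(k,p)])
        except Exception as e:print(k,e)
E
```

```text
0.0 [218.08066234 477.21083284 194.23855733] [-2.80767387e-04  2.12740247e-01  9.77108568e-01 -5.96560084e-04] 1.0013742980556992 18.700000000000003
scene ['frame', 'fx', 'fy', 'cx', 'cy', 'view', 'shot'] 442.15574402807226 319.14949069509066 197.95767284761644 [1050.  258.  872.]
flap [([254, 201, 344, 268], 0.84)]
socket [([248, 199, 339, 288], 0.97)]
bin_in [([250, 195, 341, 285], 0.86)]
prop_mid [([199, 136, 225, 192], 0.62)]
die_mid []
pan_in [([401, 238, 484, 320], 0.75), ([321, 155, 387, 212], 0.74), ([250, 201, 339, 287], 0.23)]
top ['frame', 'fx', 'fy', 'cx', 'cy', 'view', 'shot'] 448.9655321291666 321.2628211822412 206.794439700375 [ 4.070e+02 -1.000e+00  1.106e+03]
flap [([277, 137, 363, 217], 0.63)]
socket [([273, 134, 367, 223], 0.9)]
bin_in [([278, 136, 364, 221], 0.78)]
prop_mid [([423, 199, 457, 217], 0.77)]
die_mid []
pan_in [([265, 238, 341, 307], 0.82), ([154, 164, 227, 234], 0.77)]
```

View pics/scene0.png

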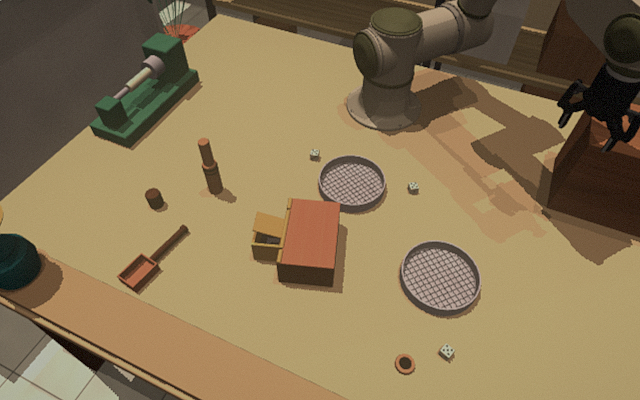

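View pics/top0.png

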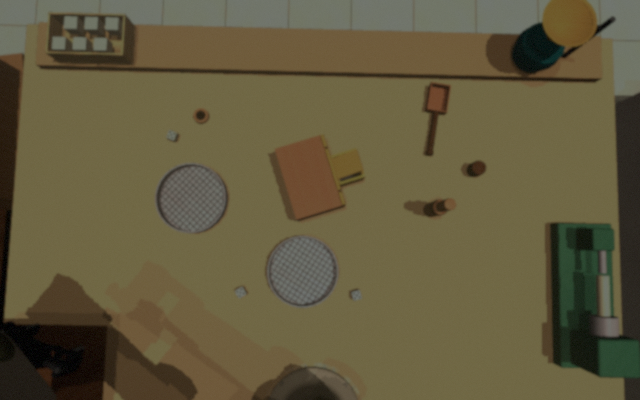

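The two frames show the bin with its flap, the tail to the right in the top view (347,168), and the prop standing at top (437,207) / scene (210,167). The stub at top (477,168) is not the prop. There are two pan look-alikes, at top (191,198) and (302,271). Left is -u in the top view, so the pan meant is (191,198), scene (440,279). I'll check this in enlarged crops.

```bash
python3 - <<'E'
from h import *
p=cap('top');q=cap('scene')
f=lambda p,x,y,w,h,s:cv2.resize(cv2.cvtColor(p['frame'],cv2.COLOR_RGB2BGR)[y:y+h,x:x+w],None,fx=s,fy=s,interpolation=cv2.INTER_CUBIC)
a=np.clip(f(p,265,125,200,100,4)*1.5,0,255).astype(np.uint8)
b=f(q,190,130,160,160,2.5) 
c=np.clip(f(p,150,155,100,100,3)*1.5,0,255).astype(np.uint8)
im=np.zeros((800,800,3),np.uint8); im[:400]=a; im[400:,:400]=b
# keep within 800x600
cv2.imwrite('pics/topcrop.png',a); d=np.zeros((560,800,3),np.uint8); d[:560,:560]=f(q,190,130,160,160,3.5); d[:240,560:]=c[30:270,30:270]; cv2.imwrite('pics/scenecrop.png',d)
E
```

```text
(no output)
```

View pics/topcrop.png

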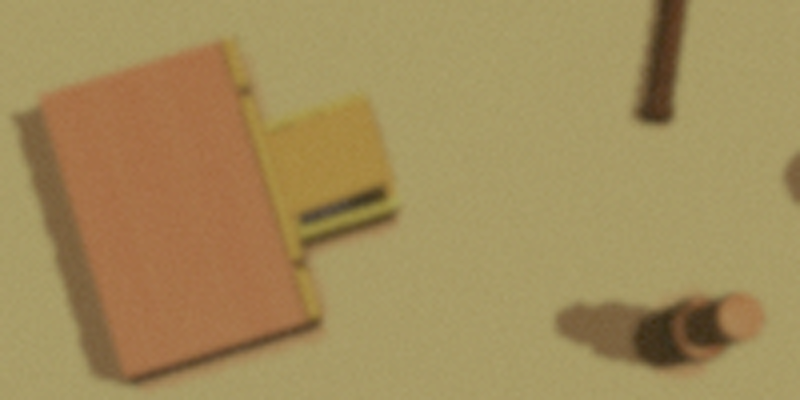

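View pics/scenecrop.png

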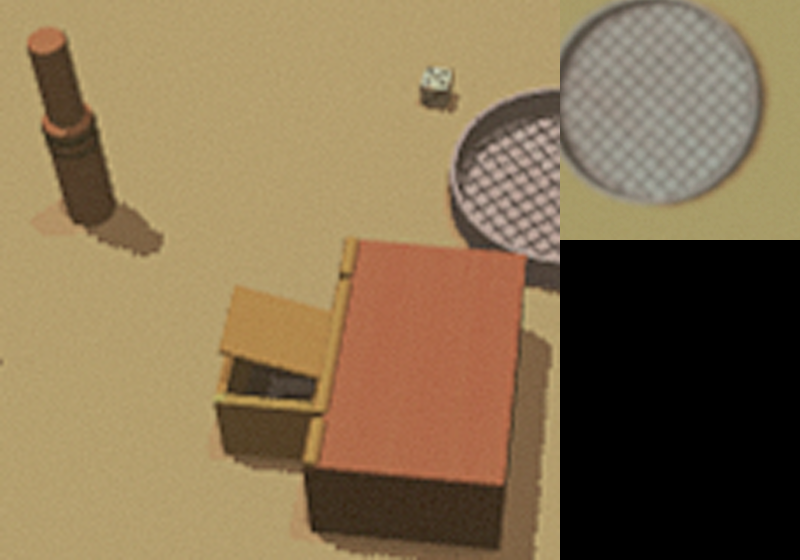

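```bash
cat > fit.py <<'E'
from h import *
from scipy.optimize import least_squares
p=cap('top');q=cap('scene')
T=lambda a:(np.array(a)+.5)/4+[265,125]-.5
S=lambda a:(np.array(a)+.5)/3.5+[190,130]-.5
# params: x,y,yaw, flap dx, flap y0, tail dx, wall t
def W(v,L):
    c,s=np.cos(v[2]),np.sin(v[2]); L=np.array(L,float)
    return np.c_[v[0]+c*L[:,0]-s*L[:,1], v[1]+s*L[:,0]+c*L[:,1], L[:,2]]
def model(v):
    x,y,yaw,fx,fy,tx,t=v
    fl=[(fx+a*86,fy+b,80) for a,b in((1,112),(-1,112),(1,0),(-1,0))]
    ta=[(tx+25,-28,101),(tx-25,-28,101)]
    so=[(-30-t,-27-t,62)]
    so2=[(30+t,-27-t,62)]
    return np.array(fl),np.array(ta),np.array(so),np.array(so2)
def res(v):
    fl,ta,so,so2=[W(v,m) for m in model(v)]
    r=[proj(p,fl)-T([(40,97),(130,378),(227,43),(306,320)]),
       proj(p,ta)-T([(367,97),(385,187)]), proj(p,so)-T([(398,208)]),
       proj(q,fl)-S([(503,485),(525,255),(318,467),(357,240)]),
       proj(q,ta)-S([(222,352),(237,288)]), proj(q,so2)-S([(217,402)])]
    return np.r_[np.concatenate(r).ravel(),(v[6]-5)*.3]
b=None
for yaw in(0.3,-.3,0):
    o=least_squares(res,[470,-50,yaw,0,37,0,5],loss='soft_l1')
    if b is None or o.cost<b.cost:b=o
print(np.round(b.x,3),b.cost);print(np.round(b.fun[:-1].reshape(-1,2),1).tolist())
print('socket',b.x[:3],'bin',W(b.x,[(b.x[3],93,18)]))
# prop
def pr(v): return np.r_[(proj(p,[[v[0],v[1],172]])-T([(741,316)])).ravel(),(proj(q,[[v[0],v[1],172]])-S([(47,42)])).ravel()]
o=least_squares(pr,[400,-230]);print('prop',o.x,o.fun)
print('pan top',onz(p,[190.5,199],20),'scene',onz(q,[442,279],20))
E
python3 fit.py
```

```text
[ 5.8895e+02 -6.4584e+01  3.2100e-01 -7.6100e-01  3.6346e+01  6.1000e-02
  6.1020e+00] 4.789962634159195
[[-0.2, -0.3], [-1.1, 0.4], [-0.7, -0.7], [1.6, 0.5], [-0.8, 0.3], [1.4, -1.4], [-0.1, -0.0], [0.2, 0.0], [0.4, -0.2], [-1.3, -0.1], [-0.3, -0.2], [0.0, 0.0], [0.3, -0.5], [0.1, -0.1]]
socket [ 5.88949780e+02 -6.45844361e+01  3.20538831e-01] bin [[558.92565216  23.43902821  18.        ]]
prop [ 495.87080779 -276.22692151] [-0.25689803 -0.22925437 -0.15133813 -0.52372652]
pan top [[507.14318205 308.7391723   20.        ]] scene [[517.20665325 314.69733309  20.        ]]
```

Emit:
drive_tool(
  series="-0.4 -0.4 -0.1 0 0 0 1;-0.7 -0.7 -0.12 0 0 0 1;-1 -1 -0.12 0 0 0 1;-1 -1 -0.12 0 0 0 1;-1 -1 -0.12 0 0 0 1",
)

```text
time_s: 1.4
eef_pos: [278.4, 316.7, 209.6]
ee_rot: [0.0, 0.214, 0.977, 0.0]
force: [-0.8, 0.6, 0.7]
grip_width: 0.999
```

Emit:
drive_tool(
  series="-0.4 -0.4 0 0 0 0 1;-0.7 -0.7 0 0 0 0 1;-1 -1 0 0 0 0 1;-1 -1 0 0 0 0 1;-1 -1 0 0 0 0 1",
)

```text
time_s: 1.9
eef_pos: [338.0, 156.2, 209.7]
ee_rot: [0.001, 0.216, 0.976, 0.0]
force: [0.5, -0.3, 0.7]
grip_width: 1.0
```

Emit:
drive_tool(
  series="-0.4 -0.4 0 0 0 0 1;-0.7 -0.7 0 0 0 0 1;-1 -1 0 0 0 0 1;-1 -1 0 0 0 0 1;-1 -1 0 0 0 0 1",
)

```text
time_s: 2.4
eef_pos: [397.1, -4.1, 209.6]
ee_rot: [0.0, 0.217, 0.976, 0.0]
force: [-0.1, 0.9, 0.3]
grip_width: 0.999
```

Emit:
drive_tool(
  series="-0.4 -0.4 0 0 0 0 1;-0.7 -0.7 0 0 0 0.3 1;-1 -1 0 0 0 0.6 1;-1 -1 0 0 0 0.82 1;-1 -1 0 0 0 0.82 1",
)

```text
time_s: 2.9
eef_pos: [455.9, -163.8, 208.9]
ee_rot: [-0.0, 0.413, 0.911, 0.001]
force: [0.4, -0.4, -0.6]
grip_width: 0.999
```

```bash
cat >> h.py <<'E'
from scipy.spatial.transform import Rotation as R
def todo(P,yaw):
    "shift/turn (normalised) to world TCP P, tool down with jaw axis at yaw"
    s=telemetry.sense(); w,x,y,z=s['ee_rot']; Q=R.from_quat([x,y,z,w])
    c,n=np.cos(yaw),np.sin(yaw); G=R.from_matrix(np.array([[-n,c,0],[c,n,0],[0,0,-1]]).T@np.eye(3)) if 0 else R.from_matrix(np.array([[-n,c,0],[c,n,0],[0,0,-1]]))
    d=Q.inv().apply(np.array(P)-s['eef_pos'])/120; t=(Q.inv()*G).as_rotvec()/.5
    print('t',round(s['time_s'],2),'pos',np.round(s['eef_pos'],1),'grip',round(s['grip_width'],3),'F',np.round(s['force'],1),'->',np.round(np.r_[d,t],3))
E
python3 -c "
from h import *
todo([495.9,-276.2,210],.3205)"
```

```text
t 2.9 pos [ 455.9 -163.8  208.9] grip 0.999 F [ 0.4 -0.4 -0.6] -> [-0.924 -0.367 -0.01   0.002 -0.001  0.799]
```

Emit:
drive_tool(
  series="-0.4 -0.15 0 0 0 0.3 1;-0.7 -0.3 0 0 0 0.6 1;-0.92 -0.37 0 0 0 0.8 1;-0.92 -0.37 0 0 0 0.8 1;-0.92 -0.37 0 0 0 0.8 1;-0.92 -0.37 0 0 0 0.8 1",
)

```text
time_s: 3.5
eef_pos: [495.6, -273.9, 209.1]
ee_rot: [-0.0, 0.584, 0.812, 0.001]
force: [-0.2, -0.4, 0.9]
grip_width: 1.001
```

```bash
python3 -c "
from h import *
todo([495.9,-276.2,135],.3205)
p=cap('scene');f=cv2.cvtColor(p['frame'],cv2.COLOR_RGB2BGR)[60:220,120:320];cv2.imwrite('pics/a.png',cv2.resize(f,None,fx=3.5,fy=3.5,interpolation=2))"
```

```text
t 3.5 pos [ 495.6 -273.9  209.1] grip 1.001 F [-0.2 -0.4  0.9] -> [-0.019 -0.005  0.618  0.002 -0.002  0.007]
```

View pics/a.png

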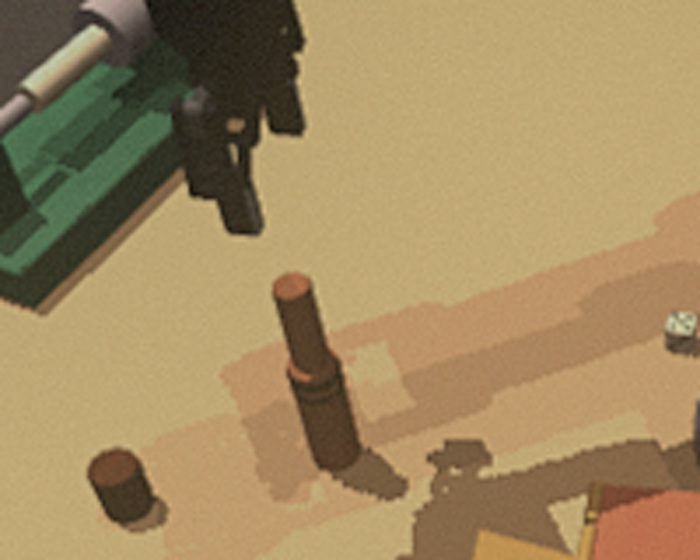

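```bash
python3 -c "
from h import *
s=telemetry.sense()
for n in('scene','top'):
    p=cap(n,'b_%s.png'%n)
    print(n,'tcp',proj(p,s['eef_pos']),'prop top,foot',proj(p,[[495.9,-276.2,172],[495.9,-276.2,0]]).round(1).tolist(),'base',proj(p,[[0,0,0]]).round().tolist())
    print(p['fx'],p['fy'],np.round(p['view'],3).tolist())
"
```

```text
scene tcp [[200.42524678 128.97532589]] prop top,foot [[202.9, 141.1], [216.2, 189.9]] base [[382.0, 106.0]]
442.15574402807226 442.15574402807226 [[-0.414, 0.91, 0.007, 192.832], [-0.708, -0.327, 0.626, 281.371], [0.572, 0.254, 0.78, -1346.715], [0.0, 0.0, 0.0, 1.0]]
top tcp [[454.05015573 201.89580846]] prop top,foot [[449.6, 203.4], [429.2, 209.5]] base [[313.0, 414.0]]
448.9655321291666 448.9655321291666 [[0.021, -1.0, 0.009, -19.303], [0.997, 0.022, 0.08, -494.818], [-0.08, 0.007, 0.997, -1070.06], [0.0, 0.0, 0.0, 1.0]]
```

View pics/b_top.png

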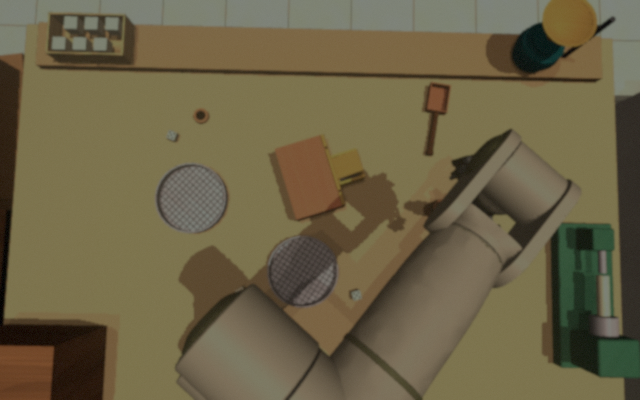

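Emit:
drive_tool(
  series="-0.02 0 0.1 0 0 0 1;-0.02 0 0.2 0 0 0 1;-0.02 0 0.2 0 0 0 1",
)

```text
time_s: 3.95
eef_pos: [495.4, -276.4, 182.8]
ee_rot: [-0.002, 0.584, 0.811, 0.001]
force: [0.6, 0.8, 0.3]
grip_width: 1.0
```

```bash
python3 -c "
from h import *
todo([495.9,-276.2,135],.3205)
s=telemetry.sense();p=cap('scene');k=6
f=cv2.resize(cv2.cvtColor(p['frame'],cv2.COLOR_RGB2BGR)[90:190,150:250],None,fx=k,fy=k,interpolation=2)
f=np.clip(f*1.6,0,255).astype(np.uint8)
w,x,y,z=s['ee_rot'];Q=R.from_quat([x,y,z,w])
for sg in(-1,1):
  for zz in(0,-13):
    b=[Q.apply([a,sg*c,zz])+s['eef_pos'] for a,c in((-11,42.5),(11,42.5),(11,57),(-11,57))]
    u=((proj(p,b)-[150,90]+.5)*k).astype(int); cv2.polylines(f,[u],True,(0,0,255) if zz else (0,255,0),1)
u=((proj(p,s['eef_pos'])-[150,90]+.5)*k).astype(int)[0];cv2.circle(f,tuple(map(int,u)),4,(255,0,0),-1)
cv2.imwrite('pics/c.png',f)"
```

```text
t 3.95 pos [ 495.4 -276.4  182.8] grip 1.0 F [0.6 0.8 0.3] -> [-0.002  0.005  0.398 -0.002 -0.008  0.004]
```

View pics/c.png

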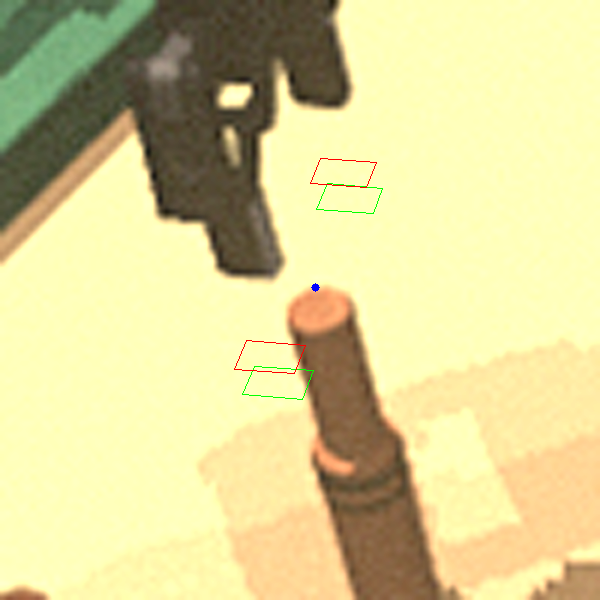

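```bash
python3 -c "
from h import *
p=cap('scene');t=cap('top')
P=np.array([218.08,477.2,194.2]);y=np.array([.4157,.909,0]);x=np.array([-.909,.4157,0])
k=5;o=np.array([540,70])
def draw(fr,o,wh,k,pc,P,x,y):
  f=cv2.imread(fr) if isinstance(fr,str) else cv2.cvtColor(fr,cv2.COLOR_RGB2BGR)
  f=cv2.resize(f[o[1]:o[1]+wh[1],o[0]:o[0]+wh[0]],None,fx=k,fy=k,interpolation=2); f=np.clip(f*1.8,0,255).astype(np.uint8)
  for sg in(-1,1):
    for zz in(0,13):
      b=[P+a*x+sg*c*y+[0,0,zz] for a,c in((-11,42.5),(11,42.5),(11,57),(-11,57))]
      cv2.polylines(f,[((proj(pc,b)-o+.5)*k).astype(int)],True,(0,0,255) if zz else (0,255,0),1)
  return f
a=draw('pics/scene0.png',o,(100,100),4,p,P,x,y)
b=draw('pics/top0.png',np.array([0,300]),(100,100),4,t,P,x,y)
cv2.imwrite('pics/d.png',np.hstack([a,b]))
print(t['view'][2]@np.r_[P,1])
"
```

```text
-890.5035977397735
```

View pics/d.png

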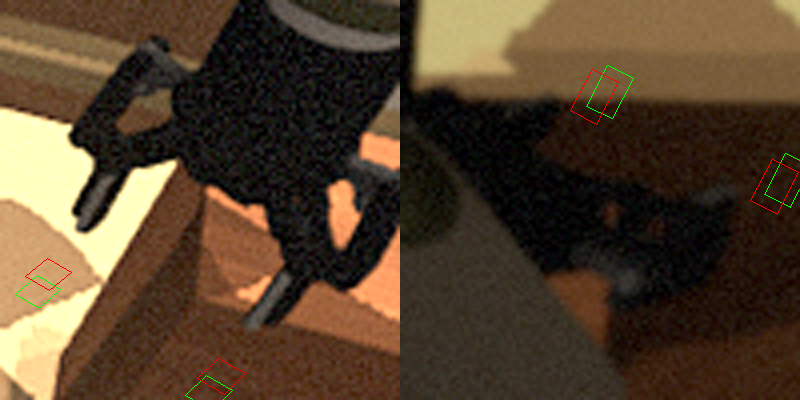

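Both start and current pictures show the fingertips about 50 mm higher than the telemetry's TCP implies: an offset of (-4,-14) px here and (9,-12) px at the start, along the vertical in both. I'll go down to the nominal grip height, which is safe either way, and re-check there.

Emit:
drive_tool(
  series="0 0 0.2 0 0 0 1;0 0 0.4 0 0 0 1;0 0 0.4 0 0 0 1;0 0 0.4 0 0 0 1",
)

```text
time_s: 4.5
eef_pos: [496.5, -277.4, 138.2]
ee_rot: [0.0, 0.585, 0.811, 0.001]
force: [0.4, -0.1, 0.1]
grip_width: 1.003
```

```bash
cat >> h.py <<'E'
def look(fn,o,wh,k,gain=1.6,cam='scene',dz=(0,13),half=42.5):
    "crop with the fingertip boxes expected from telemetry, raised by dz"
    s=telemetry.sense();p=cap(cam);o=np.array(o)
    f=cv2.resize(cv2.cvtColor(p['frame'],cv2.COLOR_RGB2BGR)[o[1]:o[1]+wh[1],o[0]:o[0]+wh[0]],None,fx=k,fy=k,interpolation=2)
    f=np.clip(f*gain,0,255).astype(np.uint8); w,x,y,z=s['ee_rot'];Q=R.from_quat([x,y,z,w])
    for sg in(-1,1):
        for zz,col in zip(dz,((0,255,0),(0,0,255),(255,0,0))):
            b=[Q.apply([a,sg*c,-zz])+s['eef_pos'] for a,c in((-11,half),(11,half),(11,half+14),(-11,half+14))]
            cv2.polylines(f,[((proj(p,b)-o+.5)*k).astype(int)],True,col,1)
    cv2.imwrite('pics/'+fn,f); return p
E
python3 -c "
from h import *
todo([495.9,-276.2,135],.3205)
look('e.png',(150,90),(100,110),5,dz=(0,13,63))"
```

```text
t 4.5 pos [ 496.5 -277.4  138.2] grip 1.003 F [ 0.4 -0.1  0.1] -> [ 0.011 -0.002  0.026  0.003  0.     0.003]
```

View pics/e.png

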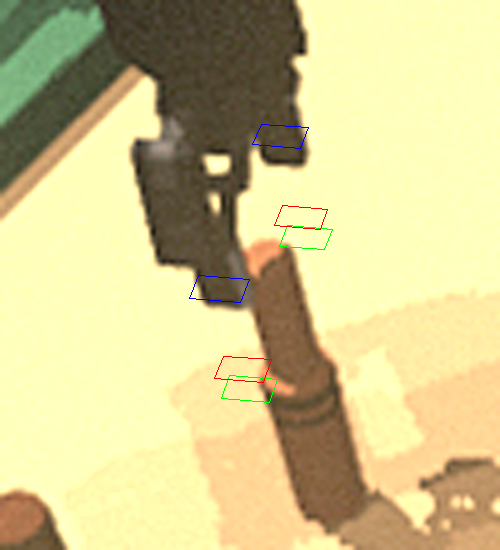

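The fingertips do stand about 52–57 mm above the reported TCP (blue box at +63 lies just above the tips), while the horizontal position agrees. The reported z is therefore about 45 mm too low, so I grip the stem at telemetry z≈90 and watch the force.

Emit:
drive_tool(
  series="0.01 0 0.1 0 0 0 1;0.01 0 0.2 0 0 0 1;0.01 0 0.27 0 0 0 1;0.01 0 0.27 0 0 0 1",
)

```text
time_s: 4.95
eef_pos: [495.9, -276.0, 104.7]
ee_rot: [-0.0, 0.585, 0.811, 0.001]
force: [-0.5, 0.1, 0.8]
grip_width: 0.999
```

Emit:
drive_tool(
  series="0 0 0.06 0 0 0 1;0 0 0.12 0 0 0 1;0 0 0.12 0 0 0 1",
)

```text
time_s: 5.25
eef_pos: [495.4, -275.6, 89.1]
ee_rot: [-0.001, 0.585, 0.811, 0.001]
force: [-0.4, 0.3, -0.2]
grip_width: 0.997
```

```bash
python3 -c "
from h import *
todo([495.9,-276.2,90],.3205)
p=look('f.png',(150,100),(90,100),6,dz=(0,13,57))
cv2.imwrite('pics/fraw.png',p['frame'])
g=p['frame'].max(2)[100:200,150:240]
for r in range(20,70,2): print(r+100,''.join('#' if v<62 else '.' for v in g[r]))
print(proj(p,[[495.9,-276.2,172],[495.9,-276.2,100]]))"
```

```text
t 5.25 pos [ 495.4 -275.6   89.1] grip 0.997 F [-0.4  0.3 -0.2] -> [-0.006  0.002 -0.007 -0.001 -0.006  0.003]
120 ########........................###############################...........................
122 ######.............................#############################..........................
124 ####.................................###########################..........................
126 ##....................................#########################...........................
128 ......................................##########################..........................
130 ......................................####.#####################..........................
132 .......................................#..#######################.........................
134 ...........................................############..########.........................
136 ..........................................#############..#########........................
138 .................................##.........##......###......###..........................
140 ..................................#
[... 744 characters left out ...]
..................#############........................................
158 ......................................#######.#####.......................................
160 .............................................###.###......................................
162 ..............................................######......................................
164 ..............................................######..............#.......................
166 ................................................#.###.............#.......................
168 .....................................................#...........###......................
[[202.92284987 141.13083276]
 [208.88323759 163.05047341]]
```

Emit:
drive_tool(
  series="0 0 0 0 0 0 0;0 0 0 0 0 0 0;0 0 0 0 0 0 0;0 0 0 0 0 0 0;0 0 0 0 0 0 0;0 0 0 0 0 0 0;0 0 0 0 0 0 0;0 0 0 0 0 0 0",
  newtons=70,
)

```text
time_s: 6.1
eef_pos: [495.8, -276.0, 90.2]
ee_rot: [-0.0, 0.585, 0.811, 0.001]
force: [-0.7, -0.4, 4.7]
grip_width: 0.291
```

```bash
python3 -c "
from h import *
todo([495.9,-276.2,90],.3205)
look('g.png',(160,100),(90,100),6,dz=(0,40,50),half=13)"
```

```text
t 6.1 pos [ 495.8 -276.    90.2] grip 0.291 F [-0.7 -0.4  4.7] -> [-0.002  0.     0.002  0.001 -0.003  0.003]
```

View pics/g.png

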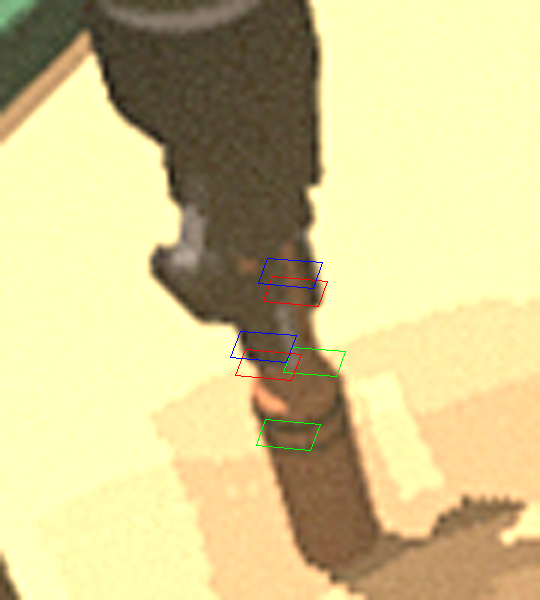

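Fingertips are at about telemetry +40 mm when closed on the stem, and the prop is held. Now lift it and carry it over the socket.

Emit:
drive_tool(
  series="0 0 -0.3 0 0 0 0;0 0 -0.6 0 0 0 0;0 0 -0.96 0 0 0 0;0 0 -0.96 0 0 0 0;0 0 -0.96 0 0 0 0",
)

```text
time_s: 6.65
eef_pos: [495.7, -276.0, 204.8]
ee_rot: [-0.001, 0.585, 0.811, 0.001]
force: [0.7, 0.9, -3.0]
grip_width: 0.29
```

Emit:
drive_tool(
  series="0.2 0.2 0 0 0 0 0;0.45 0.4 0 0 0 0 0;0.7 0.65 0 0 0 0 0;0.7 0.65 0 0 0 0 0;0.7 0.65 0 0 0 0 0",
)

```text
time_s: 7.15
eef_pos: [542.6, -170.6, 202.8]
ee_rot: [-0.003, 0.584, 0.812, 0.0]
force: [-0.9, -0.7, -2.3]
grip_width: 0.29
```

```bash
python3 -c "
from h import *
todo([589.9,-67.4,205],.3205)"
```

```text
t 7.15 pos [ 542.6 -170.6  202.8] grip 0.29 F [-0.9 -0.7 -2.3] -> [ 0.69   0.647 -0.017 -0.005 -0.009  0.007]
```

Emit:
drive_tool(
  series="0.25 0.2 -0.02 0 0 0 0;0.45 0.4 -0.02 0 0 0 0;0.69 0.65 -0.02 0 -0.01 0.01 0;0.69 0.65 -0.02 0 -0.01 0.01 0;0.69 0.65 -0.02 0 -0.01 0.01 0;0.69 0.65 -0.02 0 -0.01 0.01 0;0.69 0.65 -0.02 0 -0.01 0.01 0",
)

```text
time_s: 7.85
eef_pos: [589.8, -68.6, 205.1]
ee_rot: [-0.001, 0.587, 0.81, -0.001]
force: [0.1, 0.1, -1.7]
grip_width: 0.29
```

```bash
python3 -c "
from h import *
todo([589.9,-67.4,205],.3205)
s=telemetry.sense()
p=cap('scene');k=5;o=np.array([230,130])
f=cv2.resize(cv2.cvtColor(p['frame'],cv2.COLOR_RGB2BGR)[130:290,230:350],None,fx=k,fy=k,interpolation=2)[:, :600]
f=cv2.resize(f,None,fx=.75,fy=.75)
k=3.75
P=s['eef_pos']+[0,0,-90.2]
for h,r in((0,18),(100,18)):
  c=[P+[r*np.cos(a),r*np.sin(a),h] for a in np.linspace(0,6.28,24)]
  cv2.polylines(f,[((proj(p,c)-o+.5)*k).astype(int)],True,(0,255,0),1)
Y=.3205
c=[[588.95+np.cos(Y)*a-np.sin(Y)*b,-64.6+np.sin(Y)*a+np.cos(Y)*b,62] for a,b in((-30,-27),(30,-27),(30,27),(-30,27))]
cv2.polylines(f,[((proj(p,c)-o+.5)*k).astype(int)],True,(255,0,0),1)
cv2.imwrite('pics/h.png',f)"
```

```text
t 7.85 pos [589.8 -68.6 205.1] grip 0.29 F [ 0.1  0.1 -1.7] -> [ 0.009  0.004  0.001 -0.006  0.    -0.007]
```

View pics/h.png

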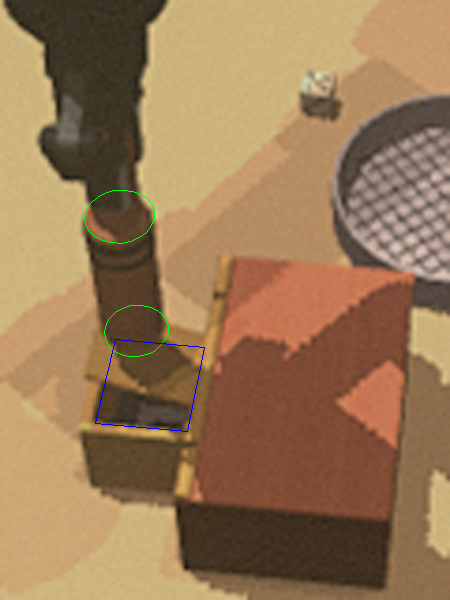

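Prop and socket model line up: the foot ring at (135,330) hangs over the socket outline at (95–205, 340–430). Pushing down.

Emit:
drive_tool(
  series="0 0 0.07 0 0 0 0;0 0 0.14 0 0 0 0;0 0 0.21 0 0 0 0;0 0 0.28 0 0 0 0;0 0 0.35 0 0 0 0;0 0 0.42 0 0 0 0;0 0 0.42 0 0 0 0",
)

```text
time_s: 8.6
eef_pos: [589.5, -68.5, 153.6]
ee_rot: [-0.001, 0.587, 0.81, -0.002]
force: [0.2, -2.2, -0.2]
grip_width: 0.288
```

Emit:
drive_tool(
  series="0 0 0.07 0 0 0 0;0 0 0.14 0 0 0 0;0 0 0.21 0 0 0 0;0 0 0.28 0 0 0 0;0 0 0.35 0 0 0 0;0 0 0.35 0 0 0 0",
)

```text
time_s: 9.2
eef_pos: [588.6, -68.4, 109.8]
ee_rot: [-0.002, 0.587, 0.81, -0.002]
force: [-0.2, -1.8, -3.4]
grip_width: 0.29
```

```bash
python3 -c "
from h import *
todo([589.9,-67.4,96.2],.3205)"
```

```text
t 9.2 pos [588.6 -68.4 109.8] grip 0.29 F [-0.2 -1.8 -3.4] -> [ 0.004  0.013  0.113 -0.012 -0.003 -0.006]
```

Emit:
drive_tool(
  series="0 0.01 0.03 -0.01 0 0 0;0 0.01 0.06 -0.01 0 0 0;0 0.01 0.09 -0.01 0 0 0;0 0.01 0.115 -0.01 0 0 0;0 0.01 0.13 -0.01 0 0 0;0 0.01 0.13 -0.01 0 0 0",
)

```text
time_s: 9.8
eef_pos: [590.1, -68.4, 96.2]
ee_rot: [0.0, 0.587, 0.81, 0.0]
force: [-3.4, -1.8, 11.0]
grip_width: 0.288
```

Emit:
drive_tool(
  series="0 0 0 0 0 0 0.3;0 0 0 0 0 0 0.5;0 0 0 0 0 0 0.8;0 0 0 0 0 0 1;0 0 0 0 0 0 1;0 0 0 0 0 0 1;0 0 0 0 0 0 1;0 0 0 0 0 0 1",
)

```text
time_s: 10.6
eef_pos: [590.2, -68.4, 96.2]
ee_rot: [0.0, 0.586, 0.81, 0.0]
force: [-0.5, -0.0, 0.1]
grip_width: 1.001
```

Emit:
drive_tool(
  series="0 0 -0.2 0 0 0 1;0 0 -0.4 0 0 0 1;0 0 -0.7 0 0 0 1;0 0 -1 0 0 0 1;0 0 -1 0 0 0 1",
)

```text
time_s: 11.1
eef_pos: [591.9, -68.8, 221.3]
ee_rot: [0.004, 0.586, 0.81, 0.002]
force: [0.0, 0.1, 0.5]
grip_width: 1.001
```

Emit:
drive_tool(
  series="-0.3 0 0 0 0 0 1;-0.7 0 0 0 0 0 1;-1 0 0 0 0 0 1;-1 0 0 0 0 0 1;-1 0 0 0 0 0 1",
)

```text
time_s: 11.6
eef_pos: [629.1, -183.1, 220.8]
ee_rot: [0.004, 0.587, 0.81, 0.001]
force: [0.2, 1.3, -0.6]
grip_width: 0.995
```

```bash
python3 -c "
from h import *
todo([589.9,-67.4,96.2],.3205)
p=cap('scene');q=cap('top')
print(proj(p,[[589,-64.6,178],[589,-64.6,6]]).round(1).tolist())
for k in('die_mid','prop_mid','flap'):
  for n,c in(('s',p),('t',q)): print(k,n,[(np.round(d['rect'],1).tolist(),round(d['confidence'],2)) for d in nets.spot_in(k,c)])
f=lambda p,x,y,w,h,s,g:np.clip(cv2.resize(cv2.cvtColor(p['frame'],cv2.COLOR_RGB2BGR)[y:y+h,x:x+w],None,fx=s,fy=s,interpolation=2)*g,0,255).astype(np.uint8)
cv2.imwrite('pics/i.png',np.hstack([f(p,245,160,110,130,3.6,1.3)[:460],cv2.copyMakeBorder(f(q,265,120,110,110,3.6,2.),0,460-396,0,0,0)]))"
```

```text
t 11.6 pos [ 629.1 -183.1  220.8] grip 0.995 F [ 0.2  1.3 -0.6] -> [ 1.022 -0.017  1.034  0.013  0.008 -0.008]
[[265.1, 199.4], [271.6, 245.9]]
die_mid s [([310.0, 236.4, 325.9, 251.9], 0.57)]
die_mid t []
prop_mid s [([254.6, 194.1, 272.6, 241.0], 0.9)]
prop_mid t [([342.0, 149.4, 362.9, 174.8], 0.85)]
flap s [([274.0, 184.4, 293.3, 249.4], 0.66)]
flap t [([319.0, 126.3, 343.5, 203.0], 0.59)]
```

View pics/i.png

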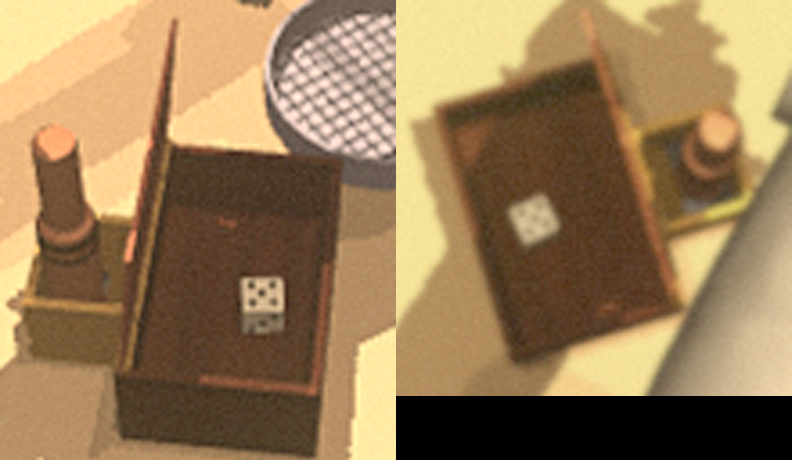

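Flap stands upright, prop sits in the socket, and the die shows at scene (318,242) and top (303,181). That was the last viewable picture, so I'll measure numerically from here.

```bash
cat > die.py <<'E'
from h import *
from scipy.optimize import least_squares
p=cap('scene');q=cap('top')
def blob(c,u,v,th):
    f=c['frame'].astype(int)[v-14:v+14,u-14:u+14].min(2)
    print(c is p and 's' or 't',f.max()); m=(f>th*f.max()).astype(np.uint8)
    n,l,st,ce=cv2.connectedComponentsWithStats(m); i=1+st[1:,4].argmax()
    ys,xs=np.where(l==i); pts=np.c_[xs+u-14,ys+v-14].astype(float); return pts
a=blob(p,318,242,.62); b=blob(q,303,181,.6)
print(len(a),len(b),a.mean(0),b.mean(0))
for c,x in((p,a),(q,b)):
    W=onz(c,x,44)[:,:2]; r=cv2.minAreaRect(W.astype(np.float32)); print(np.round(r[0],1),np.round(r[1],1),r[2])
    print('mean',W.mean(0).round(1))
E
python3 die.py
```

```text
s 122
t 76
102 123 [317.62745098 241.57843137] [302.89430894 180.59349593]
[556.4  36.8] [23.8 24.6] 24.721790313720703
mean [556.5  37.1]
[555.1  36.4] [25.8 26.7] 28.03115463256836
mean [554.9  36.6]
```

Emit:
drive_tool(
  series="0.3 0 0 0 0 0 0.5;0.7 0 0 0 0 0 0.5;0.97 0 0 0 0 0 0.5;0.97 0 0 0 0 0 0.5;0.97 0 0 0 0 0 0.5",
)

```text
time_s: 12.6
eef_pos: [593.0, -71.7, 221.9]
ee_rot: [0.005, 0.586, 0.81, 0.002]
force: [0.4, -0.3, 0.2]
grip_width: 0.498
```

```bash
python3 -c "
from h import *
todo([555.7,36.8,215],.45)"
```

```text
t 12.6 pos [593.  -71.7 221.9] grip 0.498 F [ 0.4 -0.3  0.2] -> [ 0.956 -0.012  0.051  0.016  0.013 -0.262]
```

Emit:
drive_tool(
  series="0.3 0 0 0 0 -0.1 0.5;0.7 0 0 0.01 0.01 -0.2 0.5;0.96 -0.01 0.05 0.015 0.015 -0.26 0.5;0.96 -0.01 0.05 0.015 0.015 -0.26 0.5;0.96 -0.01 0.05 0.015 0.015 -0.26 0.5;0.96 -0.01 0.05 0.015 0.015 -0.26 0.5",
)

```text
time_s: 13.2
eef_pos: [556.5, 35.9, 215.1]
ee_rot: [-0.0, 0.533, 0.846, 0.0]
force: [0.3, -0.6, -0.5]
grip_width: 0.495
```

Emit:
drive_tool(
  series="0 0 0.2 0 0 0 0.5;0 0 0.5 0 0 0 0.5;0 0 0.8 0 0 0 0.5;0 0 1 0 0 0 0.5;0 0 1 0 0 0 0.5;0 0 1 0 0 0 0.5",
)

```text
time_s: 13.8
eef_pos: [557.3, 35.0, 95.9]
ee_rot: [0.0, 0.533, 0.846, 0.0]
force: [-0.9, -0.1, -0.1]
grip_width: 0.504
```

```bash
python3 -c "
from h import *
todo([555.7,36.8,0],.45)"
```

```text
t 13.8 pos [557.3  35.   95.9] grip 0.504 F [-0.9 -0.1 -0.1] -> [ 0.019 -0.006  0.799  0.002  0.    -0.009]
```

Emit:
drive_tool(
  series="0.01 0 0.2 0 0 0 0.5;0.02 0 0.4 0 0 0 0.5;0.02 0 0.6 0 0 0 0.5;0.02 0 0.8 0 0 0 0.5;0.02 0 0.8 0 0 0 0.5;0.02 0 0.8 0 0 0 0.5",
)

```text
time_s: 14.4
eef_pos: [557.5, 36.7, 1.6]
ee_rot: [0.001, 0.534, 0.846, 0.001]
force: [1.2, -0.4, -0.2]
grip_width: 0.496
```

Emit:
drive_tool(
  series="0 0 0.03 0 0 0 0.5;0 0 0.06 0 0 0 0.5;0 0 0.09 0 0 0 0.5;0 0 0.12 0 0 0 0.5;0 0 0.12 0 0 0 0.5",
)

```text
time_s: 14.9
eef_pos: [557.3, 36.8, -13.2]
ee_rot: [0.001, 0.534, 0.846, 0.001]
force: [-0.3, 0.2, 0.7]
grip_width: 0.498
```

```bash
python3 -c "
from h import *
todo([555.7,36.8,-19],.45)"
```

```text
t 14.9 pos [557.3  36.8 -13.2] grip 0.498 F [-0.3  0.2  0.7] -> [ 0.006 -0.012  0.048  0.005  0.002 -0.009]
```

Emit:
drive_tool(
  series="0 -0.01 0.015 0 0 0 0.5;0 -0.01 0.03 0 0 0 0.5;0 -0.01 0.045 0 0 0 0.5;0 -0.01 0.045 0 0 0 0.5",
)

```text
time_s: 15.3
eef_pos: [556.1, 36.3, -18.9]
ee_rot: [0.001, 0.534, 0.846, 0.001]
force: [0.1, 0.4, 0.5]
grip_width: 0.5
```

Emit:
drive_tool(
  series="0 0 0 0 0 0 0.2;0 0 0 0 0 0 0.2;0 0 0 0 0 0 0.2;0 0 0 0 0 0 0.2;0 0 0 0 0 0 0.2;0 0 0 0 0 0 0.2",
  newtons=25,
)

```text
time_s: 15.9
eef_pos: [556.3, 36.2, -18.5]
ee_rot: [0.001, 0.534, 0.846, 0.001]
force: [-0.1, -0.6, 5.0]
grip_width: 0.298
```

Emit:
drive_tool(
  series="0 0 -0.15 0 0 0 0.2;0 0 -0.3 0 0 0 0.2;0 0 -0.6 0 0 0 0.2;0 0 -1 0 0 0 0.2;0 0 -1 0 0 0 0.2;0 0 -1 0 0 0 0.2",
)

```text
time_s: 16.5
eef_pos: [556.1, 36.3, 101.7]
ee_rot: [0.002, 0.534, 0.846, 0.001]
force: [-0.5, 0.7, -2.0]
grip_width: 0.294
```

```bash
python3 -c "
from h import *
todo([512,311,100],.45)
p=cap('scene');print(nets.spot_in('die_mid',p)[:2],proj(p,telemetry.sense()['eef_pos']+[0,0,50]))"
```

```text
t 16.5 pos [556.1  36.3 101.7] grip 0.294 F [-0.5  0.7 -2. ] -> [ 2.224  0.654  0.013  0.007  0.003 -0.009]
[] [[317.80659501 212.43207608]]
```

Die is held (opening stays at 0.294 with the fingers commanded to 0.2). Carrying it to the left pan.

Emit:
drive_tool(
  series="0.3 0.1 0 0 0 0 0.2;0.6 0.2 0 0 0 0 0.2;0.95 0.28 0 0 0 0 0.2;0.95 0.28 0 0 0 0 0.2;0.95 0.28 0 0 0 0 0.2",
)

```text
time_s: 17.1
eef_pos: [535.6, 154.2, 98.6]
ee_rot: [-0.001, 0.533, 0.846, -0.001]
force: [0.6, -0.6, -0.6]
grip_width: 0.294
```

Emit:
drive_tool(
  series="0.3 0.1 0 0 0 0 0.2;0.6 0.2 0 0 0 0 0.2;0.95 0.28 0 0 0 0 0.2;0.95 0.28 0 0 0 0 0.2;0.95 0.28 0 0 0 0 0.2",
)

```text
time_s: 17.6
eef_pos: [516.6, 270.9, 97.8]
ee_rot: [-0.001, 0.533, 0.846, -0.001]
force: [0.3, -0.1, 0.4]
grip_width: 0.301
```

```bash
python3 -c "
from h import *
todo([512,311,100],.45)
p=cap('scene')
print(nets.spot_in('die_mid',p)[:2]);d=nets.spot_in('pan_in',p)[:3];print(d)
q=cap('top');print(nets.spot_in('pan_in',q)[:3])
a=np.linspace(0,6.28,60);
for c in(p,q):
  u=proj(c,np.c_[512+85*np.cos(a),311+85*np.sin(a),32+0*a]);v=proj(c,np.c_[512+85*np.cos(a),311+85*np.sin(a),0*a]);u=np.r_[u,v];print('expected rect',u.min(0),u.max(0))"
```

```text
t 17.6 pos [516.6 270.9  97.8] grip 0.301 F [ 0.3 -0.1  0.4] -> [ 0.318  0.11  -0.018 -0.007 -0.002 -0.006]
[{'rect': [424.0, 232.2, 437.7, 246.5], 'confidence': 0.48}, {'rect': [255.9, 195.0, 272.0, 242.4], 'confidence': 0.45}]
[{'rect': [317.9, 155.0, 384.1, 211.3], 'confidence': 0.65}, {'rect': [399.2, 239.1, 481.3, 319.6], 'confidence': 0.55}]
[{'rect': [155.4, 163.7, 223.0, 230.1], 'confidence': 0.89}, {'rect': [268.0, 234.2, 341.2, 304.8], 'confidence': 0.56}]
expected rect [400.16099124 240.48403793] [482.6868636  317.42757392]
expected rect [152.6829974  161.45477693] [226.40340913 232.25609108]
```

Emit:
drive_tool(
  series="0.16 0.05 0 0 0 0 0.2;0.32 0.11 0 0 0 0 0.2;0.32 0.11 0.2 0 0 0 0.2;0.32 0.11 0.4 0 0 0 0.2;0.32 0.11 0.6 0 0 0 0.2;0.32 0.11 0.8 0 0 0 0.2;0.32 0.11 0.9 0 0 0 0.2;0.32 0.11 0.9 0 0 0 0.2",
)

```text
time_s: 18.65
eef_pos: [511.6, 309.8, -10.7]
ee_rot: [-0.002, 0.534, 0.846, -0.002]
force: [-0.6, -0.6, -0.2]
grip_width: 0.301
```

Emit:
drive_tool(
  series="0 0 0.04 0 0 0 0.2;0 0 0.08 0 0 0 0.2;0 0 0.12 0 0 0 0.2;0 0 0.15 0 0 0 0.2;0 0 0.15 0 0 0 0.2",
)

```text
time_s: 19.15
eef_pos: [511.3, 309.8, -29.1]
ee_rot: [-0.002, 0.534, 0.846, -0.002]
force: [-1.4, -0.1, 0.4]
grip_width: 0.299
```

Emit:
drive_tool(
  series="0 0 0.01 0 0 0 0.2;0 0 0.015 0 0 0 0.2;0 0 0.015 0 0 0 0.4;0 0 0.015 0 0 0 0.6;0 0 0.015 0 0 0 0.6;0 0 0.015 0 0 0 0.6;0 0 0.015 0 0 0 0.6",
)

```text
time_s: 19.85
eef_pos: [511.3, 309.8, -30.8]
ee_rot: [-0.002, 0.534, 0.846, -0.002]
force: [-0.3, -0.0, -0.5]
grip_width: 0.598
```

Emit:
drive_tool(
  series="0 0 -0.1 0 0 0 0.6;0 0 -0.3 0 0 0 0.6;0 0 -0.6 0 0 0 0.6;0 0 -1 0 0 0 0.6;0 0 -1 0 0 0 0.6;0 0 -1 0 0 0 0.6",
)

```text
time_s: 20.45
eef_pos: [512.5, 310.1, 90.8]
ee_rot: [-0.001, 0.534, 0.846, -0.001]
force: [0.5, 0.4, -0.9]
grip_width: 0.601
```

Emit:
drive_tool(
  series="0.2 -0.2 -0.2 0 0 0 0.6;0.5 -0.5 -0.4 0 0 0 0.6;0.8 -0.8 -0.5 0 0 0 0.6;0.8 -0.8 -0.5 0 0 0 0.6;0.8 -0.8 -0.5 0 0 0 0.6",
)

```text
time_s: 20.95
eef_pos: [383.5, 355.9, 151.0]
ee_rot: [-0.001, 0.533, 0.846, -0.001]
force: [-0.2, 0.0, -0.3]
grip_width: 0.599
```

```bash
python3 -c "
from h import *
s=telemetry.sense();print(s['time_s'],s['force'],s['eef_pos'])
p=cap('scene');q=cap('top')
for n,c in(('scene',p),('top',q)):
  for k in('die_mid','prop_mid','flap'): print(n,k,[(np.round(d['rect'],1).tolist(),round(d['confidence'],2)) for d in nets.spot_in(k,c)])
  print('die expected at',proj(c,[[511.3,309.8,18]]).round(1), 'pan centre',proj(c,[[512,311,5]]).round(1))
  x=proj(c,[[511.3,309.8,31]])[0].astype(int); f=c['frame'][x[1]-12:x[1]+13,x[0]-12:x[0]+13].astype(int).min(2); print(f[::2,::2])
"
```

```text
20.95 [-0.17325186  0.04868261 -0.26517846] [383.54551073 355.91206524 150.97209829]
scene die_mid [([434.9, 268.5, 448.2, 285.4], 0.78)]
scene prop_mid [([256.0, 192.0, 274.6, 241.0], 0.9)]
scene flap [([273.0, 165.7, 292.7, 260.0], 0.61)]
die expected at [[440.3 276.4]] pan centre [[439.4 279.7]]
[[146 127 137 154 125 107 128 115 161 161 125 124 116]
 [160 164  94 111 129  93 154 147 106 122 112 105 156]
 [ 76 128 135 115 157 149  94 107 120 133 154 133 144]
 [131 142 162 134 119  98 122 142 148 118 130 106 111]
 [153 109 105 126 157 169 168 151 168 117  81 170 160]
 [114 138 108 106 139 120 173 145 118 151 154 121 158]
 [132 160 124  97 179 177 105 150 174 170 125  98 111]
 [124 128  69  65 184 132 167 179 130 155 149 161 125]
 [142  90  97  47 178 125 176 175 127 178 118 163 122]
 [166 158  70  67 118 129 129 123 124 124 108 105 146]
 [137 125  95  63  69  68  51  65  43  68 154 122 158]
 [ 83 173 130  61  56  65  61  69  67  66 175 166  94]
 [160 114 151 105  51  81  85  64  85  91  90 103 136]]
top die_mid [([186.3, 192.6, 196.6, 202.8], 0.54)]
top prop_mid [([342.0, 147.8, 362.8, 176.2], 0.56)]
top flap [([326.9, 151.3, 345.0, 191.0], 0.77)]
die expected at [[190.4 197.4]] pan centre [[191.4 197.6]]
[[ 99  92  88 103  96  88  97 102  86  94 106  94  89]
 [103  90  92 100  93  91  96  99  90  91  98  95  96]
 [ 88 105 100  84  94 105  90  87 104  99  81  99 104]
 [ 94  98  96  93  90  95  94  95  91  86  97  95  89]
 [102  88  87 106  98  92 100  95  92  73  93  93  89]
 [ 91  97  95  95  98 103 110  99 106  71  71  97 105]
 [ 86 100  98  92  95  96 100 108 109  89  56  86  98]
 [ 99  85  89 102 105 109 103 109  92  97  63  70  83]
 [ 94  87  90  99  97 101  97 111 101  84  59  75  98]
 [ 83 100  99  82  94 103  97  85  68  64  70  89 104]
 [ 94  92  93  96  95  89  80  75  76  88 104  96  85]
 [106  87  89 103  97  86 100 103  92  94 103  90  86]
 [ 91  94  94  87  95 103  98  93  99  97  82  94  99]]
```

The die lies in the middle of the left pan in both views. The prop and flap boxes still match the propped-open state, and the robot touches nothing. Handing in.

```bash
python3 -c "
from h import *
print(ctrl.finish_job())"
```

```text
the job is handed in; nothing more can be done
None
```

The job is done and handed in at about 21 s of the 58 s allowed. The prop is in the brass socket holding the flap open, and the die is in the steel sieve pan farthest to the robot's left.

- **Prop:** I gripped it by the stem and pushed it foot first into the socket. At the expected floor height the wrist read 11 N, so I took it as seated. After release it stayed up, and the flap stood upright in the picture.
- **Die:** I lifted it out with the fingers closing along the die's own x, about 8° off the bin's. I then let it go at the centre of the pan.
- **Last checks:** The detector puts the die within a few pixels of the pan centre in both cameras. The prop's boxes are unchanged since release. The flap's boxes varied in size but still stand at the hinge as when open. The measured force was about zero with the arm clear. These final checks were numeric only, because all 12 pictures had been viewed.
- **What disagreed:** The pictures showed the fingertips about 40 mm above the reported TCP with the fingers closed on the stem, and over 50 mm with them open. I worked from the pictures. The lack of contact on the way down, the grips at the planned heights and the floor contact all agreed with them.
- **Detector misses:** It once failed to see the die while it was held over the bin, and during the carry it also reported the prop as a die. Neither affected the work.

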